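Park the glass pot lid on its tilted lid stand

ROBOT

A 7-joint arm with a two-finger parallel gripper is mounted at the origin on the work surface. World frame = base frame: x ahead of the robot, y to its left, z up, the work surface at z = 0. Lengths are in mm, angles in rad, forces in N, time in s.
With the tool pointing down it reaches from about 400 to 875 mm from the base axis. Payload 4.4 kg.
Tool frame: the origin (TCP) lies at the very end of the fingers, on their centre line; the grasp point (between the pads) lies 19 mm behind it; z points along the fingers, y is the direction in which the jaws open and shut (so a half turn about z gives the same grasp; the last joint's range is limited). The gripper opens to 85 mm and grips with 20 to 120 N. Pads are 22 mm wide; open, the fingers measure 114 mm over their backs; the gripper's body (76 mm by 85 mm) begins 54 mm behind the grasp point. The pads swing forward as they close: fully open they stand 13 mm farther back than shut.
Start: joints at [1.249, 0.628, 0.038, 1.517, -0.027, 0.996, -0.02], TCP at [164.49, -628.857, 231.313] pointing down, gripper open.
Joint ranges: [-3.06, 3.06], [-0.37, 2.12], [-1.25, 1.32], [0.18, 2.47], [-1.1, 4.24], [0.23, 1.98], [-2.94, 2.94]. Speed limits (rad/s): [2.57, 2.57, 3.14, 3.14, 3.14, 3.14, 3.14].

INTERFACE

Orientations are given as [roll, pitch, yaw] about the fixed x, y, z axes, in that order (R = Rz(yaw) Ry(pitch) Rx(roll)).
In Python, from cell import ctrl, eyes gives the robot as it stands.
- The arm moves only by the tool move_arm, never from a script. Its argument "increments" is a list of rows, each a list of 6 numbers: the shift along the tool's x, y, z in cm, then the turn, a rotation vector about the tool's x, y, z in degrees. In form: [[x, y, z, wx, wy, wz], ...]. A call has 1 to 20 rows; each row is the pose to reach, as a shift and turn from the pose commanded when the call began, along the tool's axes at that moment; what a row does not reach only later rows make up. A row lasts 1/10 s, in which the tool goes at most 50 mm and 8.59 degrees, less where a joint would pass 70% of its speed; a pose out of reach is approached as far as the arm can. A call with a gripper value outside its range is refused whole. "grip" is the opening, from -1 (shut) to 1 (fully open), set as the call begins (left out, the last holds). The fingers move at their own pace and stop on an object; the grip force is fixed at half the most. Time passes only in rows, so rows that repeat a pose let the fingers close. It gives the time, the measured TCP pose, the force and the opening at its end, in the units of the state.
- ctrl.read_state(): the state, without advancing time (a new reading comes with each control period).
- eyes.get_image(name): name is "side" or "top"; returns the picture (384x512x3 uint8, red, green, blue); there is no depth.
- eyes.calibration(name): a dict with "fx", "fy", "cx", "cy" (pixels), "pose" (4x4, takes a point from camera to world coordinates). Camera axes: x right, y up, looking along -z (the intrinsics and any distortion apply to the point x, -y, -z); pixel columns grow to the right and rows downward; lengths in mm; the calibration is good to about 2 mm. A picture is of the moment at which its call begins. calibration takes no time and is no camera call.
- ctrl.finish_job(): hands the job in, once; it reports no verdict.
The state is a dict: "clock": time; "qpos": joint angles; "qd": joint speeds; "tau": joint torques, N m; "eef_pos": TCP position; "tool_rot": TCP orientation; "force": force on the tool from outside, world axes, zero at the start; "torque": the same for the moment, N m; "width": finger opening in mm.
Only numpy, scipy, OpenCV 4.12 (cv2) and the standard library are available. Lean on these libraries where they do the work, as an engineer would, in place of code of your own. Each camera call takes 0.05 s, during which the arm holds its last target. There are 200 camera calls.

TASK

Take the glass lid off the pot on the hob and lean it on the lid stand: rim down in the trough at the stand's front, underside lying back against the tilted wire rest, knob outward, centred side to side. Handle the glass gently - feel it down on to the trough and the rest, do not bang it or let it drop against the steel - and do not shove the stand or the pot or disturb anything else.

Things in the scene. Friction and masses are not known exactly. Their poses are not given: they have to be found in the camera images.
- lid: Round glass pot lid, steel rim, 0.3 to 0.55 kg. Origin: centre of its underside; z out through the knob; yaw is of no matter. From the underside up: locating step 164 mm across, 6 mm thick, inside the pot's mouth; rim 188 mm across, 6 to 13 mm up; glass dome to 22 mm at the middle; collar 40 mm across to 24 mm; knob above. Lies level on the pot: lift straight up 8 mm before moving sideways.
- pot: Steel casserole 184 mm across and 100 mm high with two loop handles at its +y and -y sides (265 mm over them, 64 to 91 mm up), loose, standing on the hob. Origin: centre of its underside.
- hob: Black portable induction hob, 340 mm (x) by 280 mm (y), 60 mm high, fixed; origin: centre of its underside. It stands on the left or the right of the table, the lid stand on the other side.
- stand: Loose steel lid stand on rubber feet, 1.3 to 1.7 kg. Origin: centre of its underside; x from its front (the trough) to its back, z up. Tray 178 mm (x) by 200 mm (y), floor 12 mm up, rims at back and sides 20 mm high. Front lip: inner face at x = -83 mm, 4 mm thick, top 34 mm up. A wire rest is hinged on it (see point stand_hinge) and leans back to +x.
- stand_trough (a point): Middle of the trough's floor: x = -68 mm, y = 0, 12 mm up in the stand's frame. The trough runs across the front from the lip back to the hinge rod. The lid's lower rim belongs here; the lid's origin then lies about 94 mm away, up the slope.
- mug: Blue mug 78 mm across, 92 mm high, loose bystander between hob and stand. Origin: centre of its underside.
- salt: White salt shaker, 52 mm across, 96 mm high, loose bystander between hob and stand, behind the mug. Origin: centre of its underside. Beyond it, along the table's far edge, stand a fixed tray with a jug and cups, and a kettle, up to 225 mm tall, from 735 mm in front of the robot's axis.
- spoon: Wooden spoon 200 mm long lying on a white ceramic rest between hob and stand, bystander.
- lid_knob (a point): Centre of the lid's black upright cylinder knob, 32 mm in diameter, from 24 to 57 mm above the lid's origin on its axis (this point: 40 mm up).
- stand_hinge (a point): Middle of the rest's hinge axis (along y): x = -46 mm, 18 mm up in the stand's frame; its axes are the stand's. The rest is a flat frame of red 8 mm wire, 116 mm wide and 126 mm long to its top bar (wire centres). Clamped (6 N m) at 32 to 54 degrees above level, different each time and not measured: see or feel it. Hinge blocks and thumb knobs, tops 33 mm up, from 74 mm off the middle.
There are look-alikes about, which are no part of the job. What is shaped like the lid but yellow is not meant.

How it is judged:
By the outcome, as a careful person would: the job done as asked, in the order asked, and still so for the second after the job is handed in, with the robot touching nothing.
It also fails if it takes over 72 s, if anything falls off the work surface, if the arm or the gripper's body presses on something with over 40 N, if the wrist force passes 120 N, or if a joint passes its speed limit or range.

## Working session

There is one attempt and no reset: what is moved stays moved. The work goes in short steps, Python scripts to look and compute and a tool call to move; the robot and the scene stay as the last step left them, time stands still between calls to the robot, and variables do not carry over. Pictures are saved under pics/ and viewed, about 8 in all and at most 12, crops included, and the job is handed in when it is done.

Besides the shell and the picture viewer there is one more tool, called after "Emit:" in YAML: its name, and indented under it one key for each argument. move_arm: Moves the arm, as the interface text tells. Its arguments: {"type":"object","properties":{"increments":{"type":"array","items":{"type":"array","items":{"type":"number"}}},"grip":{"type":"number"}},"required":["increments"]}

```bash
ls; mkdir -p pics
python3 - <<'E'
from cell import ctrl, eyes
import cv2,numpy as np
s=ctrl.read_state(); print(s)
for n in("side","top"):
    im=eyes.get_image(n); cv2.imwrite(f"pics/{n}0.png",im[:,:,::-1])
    c=eyes.calibration(n); print(n,{k:(np.round(v,3).tolist() if k=='pose' else v) for k,v in c.items()})
E
```

```text
pics
{'clock': 0.0, 'qpos': array([ 1.24923061,  0.62935285,  0.03844103,  1.51839859, -0.02698247,
        0.99626654, -0.0199591 ]), 'qd': array([-0.00151294, -0.00159648,  0.00022605, -0.0007277 , -0.00019795,
        0.00067123, -0.00041842]), 'tau': array([-2.49259683e-04, -5.63391638e+01,  1.22598588e+00, -1.93440950e+01,
        1.08961310e-02,  1.04411604e-02, -2.46148062e-07]), 'eef_pos': array([ 164.30412225, -628.23805276,  230.37492986]), 'tool_rot': array([-3.13968579e+00,  4.00933561e-05,  2.55816249e-01]), 'force': array([ 0.09381508,  0.01828672, -0.72706059]), 'torque': array([-0.01495752,  0.01515826,  0.00084833]), 'width': 85.25488111848064}
side {'fx': 379.51081854443146, 'fy': 379.51081854443146, 'cx': 255.2941336500443, 'cy': 192.87865246930855, 'pose': [[-0.763, 0.325, -0.559, -147.767], [-0.646, -0.412, 0.643, 660.853], [-0.021, 0.851, 0.524, 694.286], [0.0, 0.0, 0.0, 1.0]]}
top {'fx': 353.80164533898954, 'fy': 353.80164533898954, 'cx': 257.41452794498355, 'cy': 190.8065842492701, 'pose': [[0.002, 0.983, -0.183, 259.767], [-1.0, 0.007, 0.028, 13.722], [0.029, 0.183, 0.983, 1036.168], [0.0, 0.0, 0.0, 1.0]]}
```

View pics/side0.png

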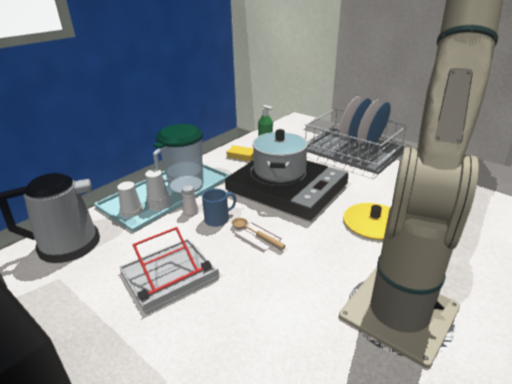

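View pics/top0.png

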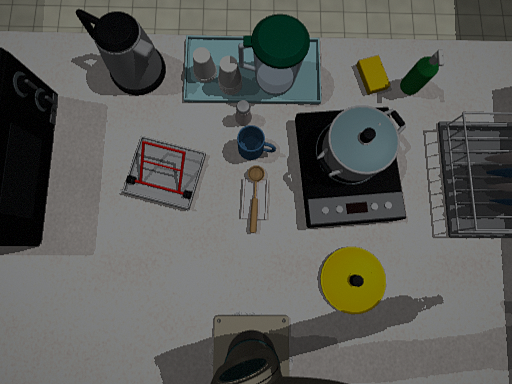

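Candidates for the lid are the glass lid on the pot (top 368,135; side 280,135), the yellow lid on the table (top 356,281; side 375,212), which is excluded, and the green jug lid (top 280,40), which is also excluded. I choose the one on the pot and will check it in a crop together with the stand.

Run:
```python
import cv2,numpy as np
t=cv2.imread("pics/top0.png");s=cv2.imread("pics/side0.png")
def crop(im,u,v,w=100,h=75): 
    return cv2.resize(im[v:v+h,u:u+w],(400,300),interpolation=cv2.INTER_CUBIC)
c=np.vstack([np.hstack([crop(t,310,95),crop(t,115,135)]),np.hstack([crop(s,230,120),crop(s,115,230)])])
cv2.imwrite("pics/crop1.png",c)
```

```text
(no output)
```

View pics/crop1.png

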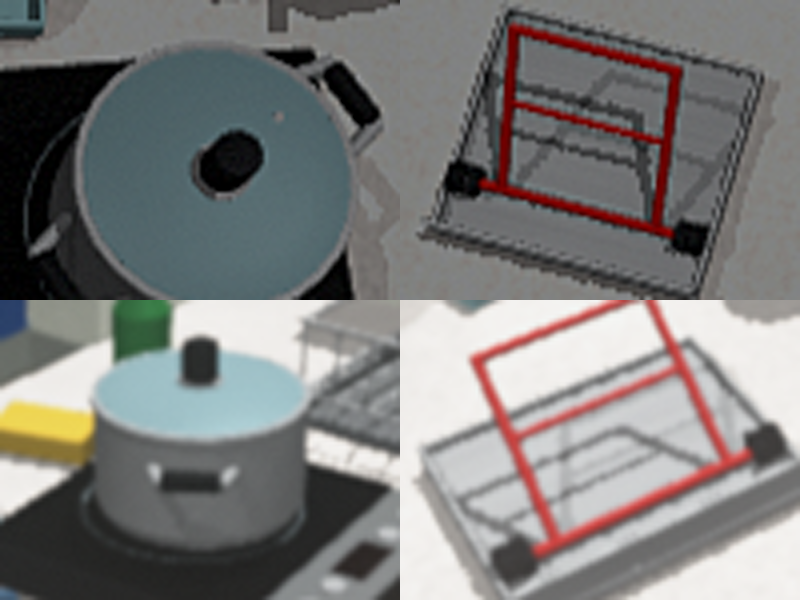

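The crop shows the pale glass lid on the pot with its black knob: top face at about top (370,133) and side (280,131). The stand's red rest has its corners clear in both views, and its lip faces the robot, turned about 15°. Next I triangulate.

```bash
cat > h.py <<'E'
import numpy as np
from cell import ctrl, eyes
C={n:eyes.calibration(n) for n in("side","top")}
def ray(n,u,v):
    c=C[n];P=np.array(c["pose"]);d=np.array([(u-c["cx"])/c["fx"],-(v-c["cy"])/c["fy"],-1]);d=P[:3,:3]@d
    return P[:3,3],d/np.linalg.norm(d)
def tri(t,s):
    A=np.zeros((3,3));b=np.zeros(3);R=[ray("top",*t),ray("side",*s)]
    for o,d in R: M=np.eye(3)-np.outer(d,d);A+=M;b+=M@o
    p=np.linalg.solve(A,b);return p,[np.linalg.norm((np.eye(3)-np.outer(d,d))@(p-o)) for o,d in R][0]*2
def atz(n,u,v,z): o,d=ray(n,u,v);return o+d*(z-o[2])/d[2]
def proj(n,p):
    c=C[n];P=np.array(c["pose"]);q=P[:3,:3].T@(np.asarray(p,float)-P[:3,3])
    return np.array([c["cx"]+c["fx"]*q[0]/-q[2],c["cy"]+c["fy"]*q[1]/q[2]])
E
python3 - <<'E'
from h import *
np.set_printoptions(precision=1,suppress=True)
f=lambda u,v,x,y:(u+(x+.5)/4-.5,v+(y+.5)/4-.5)
T=lambda x,y:f(115,135,x-400,y); S=lambda x,y:f(115,230,x-400,y-300)
P={}
for k,a,b in[("BL",(503,185),(553,543)),("BR",(657,228),(730,463)),("TL",(513,30),(475,360)),("TR",(680,70),(650,300)),
 ("blkL",(465,180),(515,560)),("blkR",(688,237),(766,443))]:
    P[k],e=tri(T(*a),S(*b));print(k,P[k],e)
for k,a,b in[("knobtop",(240,152),(200,343)),("knobbase",(222,171),(199,383))]:
    print(k,*tri(f(310,95,*a),f(230,120,b[0],b[1]-300)))
y=P["BL"]-P["BR"];yaw=np.arctan2(-y[0],y[1]);print("yaw",np.degrees(yaw),np.linalg.norm(y))
up=(P["TL"]+P["TR"]-P["BL"]-P["BR"])/2;print("rest len",np.linalg.norm(up),"elev",np.degrees(np.arcsin(up[2]/np.linalg.norm(up))),"az",np.degrees(np.arctan2(up[1],up[0])))
h=(P["BL"]+P["BR"])/2;print("hinge",h)
E
```

```text
BL [477.7 326.8  16.1] 1.543136932656655
BR [445.8 212.8  17.2] 0.16646089597219962
TL [569.6 302.2  95.3] 0.8020467562730962
TR [543.5 187.3  86.8] 2.3931342115054983
blkL [479.7 352.4  21.4] 0.5870380125559319
blkR [437.9 188.9  21.9] 1.4847581706258015
knobtop [ 563.3 -288.7  207.8] 0.11378767707588129
knobbase [ 563.9 -289.3  171.4] 0.5052074733024764
yaw -15.667413528966962 118.34791829712609
rest len 123.08021811796466 elev 37.21221109952721 az -14.791606455461936
hinge [461.8 269.8  16.6]
```

Knob axis comes out at about (563.5, -289), lid origin z about 154; knob heights agree with the text within 4–6 mm. The hinge is at about (461,270,18), stand yaw about -15° and the rest about 37° above level. I'll write a row calculator and start moving.

```bash
cat > rows.py <<'E'
import numpy as np
from scipy.spatial.transform import Rotation as R, Slerp
from cell import ctrl
def rows(pts,start=None):
    """pts: list of (xyz, R, nrows); prints increments relative to start pose"""
    if start is None: s=ctrl.read_state(); start=(s["eef_pos"],R.from_euler('xyz',s["tool_rot"]))
    p0,r0=start;p,r=np.array(p0,float),r0;out=[]
    for q,rr,n in pts:
        sl=Slerp([0,1],R.concatenate([r,rr]))
        for i in range(1,n+1):
            a=i/n;out.append(np.r_[r0.inv().apply(p+(np.array(q)-p)*a-p0)/10,(r0.inv()*sl(a)).as_rotvec(degrees=True)])
        p,r=np.array(q,float),rr
    print(str([[round(float(x),2) for x in o] for o in out]).replace(" ",""))
def down(yaw): return R.from_euler('xyz',[180,0,yaw],degrees=True)
def tilted(yaw,t): return down(yaw)*R.from_rotvec([0,-t,0],degrees=True)
E
python3 - <<'E'
from rows import *
rows([((380,-400,350),down(50),8),((563.5,-289,300),down(75),6),((563.5,-289,235),down(75),3)],((164.5,-628.9,231.3),down(14.66)))
E
```

```text
[[3.33,-2.09,-1.48,0.0,0.0,-4.42],[6.66,-4.17,-2.97,-0.0,0.0,-8.84],[9.99,-6.26,-4.45,-0.0,0.0,-13.25],[13.32,-8.35,-5.93,0.0,0.0,-17.67],[16.65,-10.43,-7.42,-0.0,0.0,-22.09],[19.98,-12.52,-8.9,0.0,0.0,-26.5],[23.31,-14.6,-10.39,0.0,0.0,-30.92],[26.64,-16.69,-11.87,-0.0,0.0,-35.34],[30.07,-17.71,-11.04,0.0,0.0,-39.51],[33.5,-18.72,-10.2,-0.0,0.0,-43.67],[36.92,-19.74,-9.37,-0.0,0.0,-47.84],[40.35,-20.75,-8.54,0.0,0.0,-52.01],[43.78,-21.77,-7.7,-0.0,0.0,-56.17],[47.2,-22.79,-6.87,-0.0,0.0,-60.34],[47.2,-22.79,-4.7,-0.0,0.0,-60.34],[47.2,-22.79,-2.54,-0.0,0.0,-60.34],[47.2,-22.79,-0.37,-0.0,0.0,-60.34]]
```

Emit:
move_arm:
  increments:
    - [3.3,-2.1,-1.5,0,0,-4.4]
    - [6.7,-4.2,-3,0,0,-8.8]
    - [10,-6.3,-4.5,0,0,-13.3]
    - [13.3,-8.3,-6,0,0,-17.7]
    - [16.6,-10.4,-7.4,0,0,-22.1]
    - [20,-12.5,-8.9,0,0,-26.5]
    - [23.3,-14.6,-10.4,0,0,-31]
    - [26.6,-16.7,-11.9,0,0,-35.3]
    - [30,-17.7,-11,0,0,-39.5]
    - [33.5,-18.7,-10.2,0,0,-43.7]
    - [36.9,-19.7,-9.4,0,0,-47.8]
    - [40.3,-20.7,-8.5,0,0,-52]
    - [43.8,-21.8,-7.7,0,0,-56.2]
    - [47.2,-22.8,-6.9,0,0,-60.3]
    - [47.2,-22.8,-4.7,0,0,-60.3]
    - [47.2,-22.8,-2.5,0,0,-60.3]
    - [47.2,-22.8,-0.4,0,0,-60.3]
    - [47.2,-22.8,-0.4,0,0,-60.3]
    - [47.2,-22.8,-0.4,0,0,-60.3]
  grip: 1

```text
clock: 2.0
eef_pos: [563.3, -288.8, 235.3]
tool_rot: [-3.141, -0.0, 1.308]
force: [-0.4, -0.5, 0.9]
width: 85.5
```

Run:
```python
from h import *
import cv2
s=ctrl.read_state();print(s["clock"],s["eef_pos"],np.degrees(s["tool_rot"]),s["qpos"],s["force"])
out=[]
for n,(u,v) in(("side",(280,135)),("top",(368,130))):
    im=eyes.get_image(n)[:,:,::-1].copy()
    c=cv2.resize(im[v-60:v+60,u-50:u+50],(400,480),interpolation=cv2.INTER_CUBIC);print(proj(n,s["eef_pos"]));out.append(c)
cv2.imwrite("pics/near.png",np.hstack(out))
```

```text
2.0 [ 563.34057704 -288.84989263  235.2570551 ] [-1.79955677e+02 -1.24950536e-02  7.49527768e+01] [ 0.59617018  0.61111567 -0.27758751  1.55661411  0.18768465  1.00095932
  0.00204784] [-0.36056797 -0.49622624  0.8531567 ]
[279.74811449 122.53513411]
[373.59941616 128.71299656]
```

View pics/near.png

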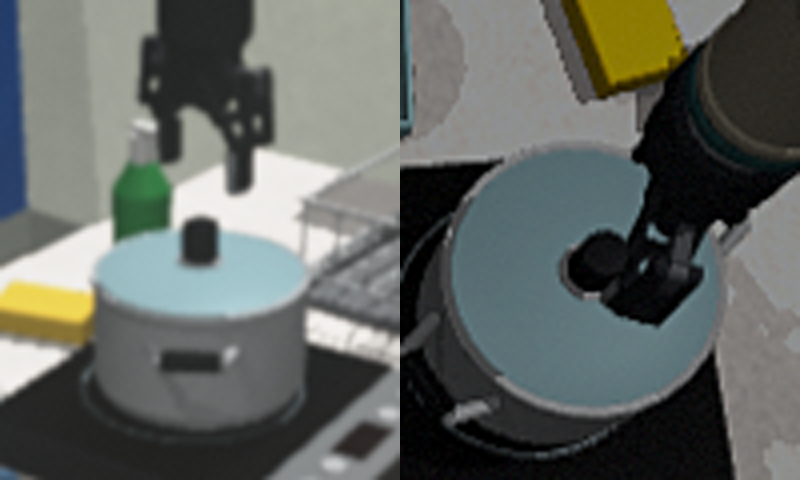

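The picture shows the fingers straddling the black knob (knob at crop 200,240, finger midpoint about 205). I'll descend and close.

Emit:
move_arm:
  increments:
    - [0,0,1,0,0,0]
    - [0,0,2,0,0,0]
    - [0,0,3,0,0,0]
    - [0,0,3.8,0,0,0]
    - [0,0,4.4,0,0,0]
    - [0,0,4.9,0,0,0]
    - [0,0,5.2,0,0,0]
    - [0,0,5.2,0,0,0]
    - [0,0,5.2,0,0,0]

```text
clock: 3.0
eef_pos: [563.7, -288.9, 183.5]
tool_rot: [3.141, 0.0, 1.308]
force: [-0.4, 0.5, -0.2]
width: 85.5
```

Emit:
move_arm:
  increments:
    - [0,0,0,0,0,0]
    - [0,0,0,0,0,0]
    - [0,0,0,0,0,0]
    - [0,0,0,0,0,0]
    - [0,0,0,0,0,0]
    - [0,0,0,0,0,0]
    - [0,0,0,0,0,0]
    - [0,0,0,0,0,0]
    - [0,0,0,0,0,0]
    - [0,0,0,0,0,0]
  grip: -1

```text
clock: 4.0
eef_pos: [563.9, -289.0, 183.8]
tool_rot: [3.14, 0.0, 1.308]
force: [0.6, 0.4, 4.5]
width: 30.6
```

Emit:
move_arm:
  increments:
    - [0,0,-0.2,0,0,0]
    - [0,0,-0.5,0,0,0]
    - [0,0,-0.9,0,0,0]
    - [0,0,-1.4,0,0,0]
    - [0,0,-2,0,0,0]
    - [0,0,-3,0,0,0]
    - [0,0,-4.5,0,0,0]
    - [0,0,-6.5,0,0,0]
    - [0,0,-8.5,0,0,0]
    - [0,0,-10.5,0,0,0]
    - [0,0,-12,0,0,0]
    - [0,0,-13,0,0,0]
    - [0,0,-13,0,0,0]
    - [0,0,-13,0,0,0]

```text
clock: 5.4
eef_pos: [563.1, -288.7, 313.0]
tool_rot: [-3.141, -0.0, 1.308]
force: [-0.9, -0.1, -4.7]
width: 30.5
```

Run:
```python
from rows import *
s=ctrl.read_state();print(s["eef_pos"],s["force"],s["torque"],s["width"])
rows([((560,0,330),down(120),10),((486,262,290),down(165),10)])
```

```text
[ 563.10346367 -288.7315663   313.01153301] [-0.85883549 -0.14021919 -4.7224575 ] [-0.00532376  0.03333885 -0.02810734] 30.474215612488138
[[2.78,-0.78,-0.17,-0.0,-0.0,-4.5],[5.56,-1.56,-0.34,-0.01,-0.0,-9.01],[8.34,-2.34,-0.51,-0.01,-0.0,-13.51],[11.12,-3.12,-0.68,-0.01,-0.01,-18.02],[13.9,-3.9,-0.85,-0.02,-0.01,-22.52],[16.68,-4.68,-1.02,-0.02,-0.01,-27.03],[19.46,-5.46,-1.19,-0.03,-0.01,-31.53],[22.24,-6.24,-1.35,-0.03,-0.01,-36.03],[25.02,-7.01,-1.52,-0.03,-0.01,-40.54],[27.8,-7.79,-1.69,-0.04,-0.02,-45.04],[30.14,-9.19,-1.29,-0.04,-0.02,-49.54],[32.48,-10.58,-0.89,-0.04,-0.02,-54.04],[34.82,-11.98,-0.49,-0.04,-0.02,-58.54],[37.16,-13.37,-0.09,-0.03,-0.02,-63.04],[39.49,-14.77,0.31,-0.03,-0.02,-67.54],[41.83,-16.16,0.71,-0.03,-0.02,-72.04],[44.17,-17.55,1.11,-0.03,-0.03,-76.54],[46.51,-18.95,1.51,-0.03,-0.03,-81.04],[48.85,-20.34,1.91,-0.03,-0.03,-85.54],[51.19,-21.74,2.32,-0.03,-0.03,-90.04]]
```

Emit:
move_arm:
  increments:
    - [0.8,-0.2,0,0,0,-1.5]
    - [2.5,-0.7,-0.2,0,0,-4.5]
    - [5,-1.4,-0.3,0,0,-8.5]
    - [8,-2.3,-0.5,0,0,-13]
    - [11,-3.1,-0.7,0,0,-18]
    - [14,-3.9,-0.9,0,0,-22.5]
    - [17,-4.7,-1,0,0,-27.5]
    - [20,-5.6,-1.2,0,0,-32.5]
    - [23,-6.4,-1.4,0,0,-37.5]
    - [26,-7.3,-1.6,0,0,-42]
    - [29,-8.4,-1.4,0,0,-47]
    - [32,-10.3,-1,0,0,-53]
    - [35,-12.1,-0.5,0,0,-59]
    - [38,-13.9,0,0,0,-65]
    - [41,-15.7,0.5,0,0,-70.5]
    - [44,-17.5,1.1,0,0,-76.5]
    - [47,-19.3,1.6,0,0,-82]
    - [49.5,-20.8,2,0,0,-87]
    - [50.8,-21.5,2.2,0,0,-89.5]
    - [51.2,-21.7,2.3,0,0,-90]

```text
clock: 7.4
eef_pos: [485.1, 264.6, 290.6]
tool_rot: [3.141, -0.0, 2.885]
force: [0.9, -0.8, -3.5]
width: 30.5
```

Run:
```python
from rows import *
s=ctrl.read_state();print(s["eef_pos"],np.degrees(s["tool_rot"]),s["qpos"],s["width"])
rows([((470,267,240),tilted(165,37),12)],((486,262,290),down(165)))
```

```text
[485.12250728 264.63404745 290.601407  ] [ 1.79947469e+02 -1.66905389e-02  1.65313970e+02] [-0.05421365  0.51149382 -0.76022237  1.70136943  0.39023337  1.08615001
  0.37886326] 30.521248803542264
[[0.14,0.01,0.42,-0.0,-3.08,-0.0],[0.28,0.01,0.83,-0.0,-6.17,-0.0],[0.42,0.02,1.25,0.0,-9.25,-0.0],[0.56,0.02,1.67,-0.0,-12.33,0.0],[0.7,0.03,2.08,-0.0,-15.42,0.0],[0.84,0.03,2.5,0.0,-18.5,-0.0],[0.98,0.04,2.92,-0.0,-21.58,0.0],[1.12,0.05,3.33,-0.0,-24.67,0.0],[1.26,0.05,3.75,-0.0,-27.75,0.0],[1.4,0.06,4.17,-0.0,-30.83,-0.0],[1.54,0.06,4.58,-0.0,-33.92,0.0],[1.67,0.07,5.0,-0.0,-37.0,-0.0]]
```

Emit:
move_arm:
  increments:
    - [0.1,0,0.3,0,-2,0]
    - [0.2,0,0.8,0,-5,0]
    - [0.4,0,1.2,0,-9,0]
    - [0.6,0,1.7,0,-13,0]
    - [0.8,0,2.1,0,-17,0]
    - [0.9,0,2.5,0,-21,0]
    - [1,0,3,0,-25,0]
    - [1.2,0,3.5,0,-29,0]
    - [1.4,0,4,0,-32,0]
    - [1.5,0,4.5,0,-35,0]
    - [1.7,0,5,0,-37,0]
    - [1.7,0,5,0,-37,0]
    - [1.7,0,5,0,-37,0]

```text
clock: 8.7
eef_pos: [470.7, 266.1, 240.6]
tool_rot: [3.141, 0.645, 2.878]
force: [0.4, -0.2, -4.0]
width: 30.4
```

Run:
```python
from h import *
import cv2
s=ctrl.read_state();print(s["clock"],s["eef_pos"],np.degrees(s["tool_rot"]),s["qpos"],s["force"],s["torque"],s["width"])
out=[]
for n,(u,v) in(("side",(165,230)),("top",(165,160))):
    im=eyes.get_image(n)[:,:,::-1].copy();cv2.imwrite(f"pics/{n}2.png",im)
    c=cv2.resize(im[v-90:v+90,u-60:u+60],(400,600),interpolation=cv2.INTER_CUBIC);out.append(c)
cv2.imwrite("pics/tilt.png",np.hstack(out))
```

```text
8.7 [470.7436122  266.06627366 240.57071801] [179.98659914  36.97093529 164.8958042 ] [-0.63034788  0.43389966 -0.42333562  2.19110131  1.27687099  0.82920011
 -0.74221379] [ 0.44708405 -0.20629734 -4.01867726] [ 0.26601429  1.19755941 -0.00235358] 30.366962156495827
```

View pics/tilt.png

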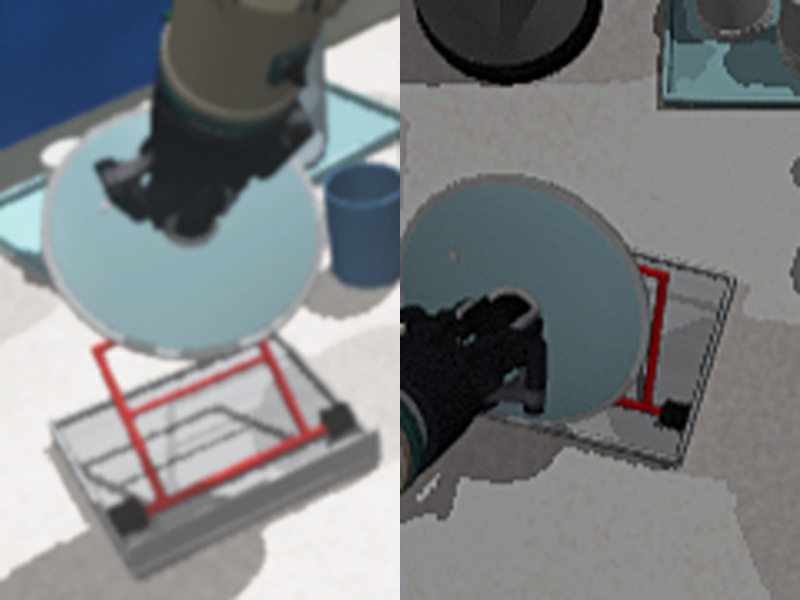

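The picture shows the lid held at 37°, roughly parallel to the rest and above it, with nothing touching; the rest and trough are free. Next I go down in stages to just above the expected contact height (TCP z about 87).

Run:
```python
from rows import *
rows([((492.3,261.7,140),tilted(165,37),8),((492.3,261.7,97),tilted(165,37),5)])
```

```text
[[0.55,0.02,1.17,-0.0,0.0,-0.02],[1.09,0.03,2.34,-0.01,0.0,-0.04],[1.64,0.05,3.51,-0.01,0.01,-0.06],[2.18,0.06,4.68,-0.02,0.01,-0.09],[2.73,0.08,5.85,-0.02,0.01,-0.11],[3.28,0.09,7.02,-0.03,0.01,-0.13],[3.82,0.11,8.19,-0.03,0.01,-0.15],[4.37,0.13,9.36,-0.04,0.01,-0.17],[4.89,0.12,10.04,-0.04,0.01,-0.17],[5.4,0.12,10.73,-0.04,0.01,-0.17],[5.92,0.12,11.42,-0.04,0.01,-0.17],[6.44,0.12,12.1,-0.04,0.01,-0.17],[6.96,0.12,12.79,-0.04,0.01,-0.17]]
```

Emit:
move_arm:
  increments:
    - [0.4,0,0.8,0,0,0]
    - [1,0,2.1,0,0,0]
    - [1.6,0,3.5,0,0,0]
    - [2.2,0,4.7,0,0,0]
    - [2.7,0.1,5.9,0,0,0]
    - [3.3,0.1,7,0,0,0]
    - [3.8,0.1,8.2,0,0,0]
    - [4.4,0.1,9.4,0,0,0]
    - [4.9,0.1,10,0,0,0]
    - [5.4,0.1,10.7,0,0,0]
    - [5.9,0.1,11.4,0,0,0]
    - [6.4,0.1,12.1,0,0,0]
    - [6.7,0.1,12.5,0,0,0]
    - [6.9,0.1,12.7,0,0,0]
    - [7,0.1,12.8,0,0,0]
    - [7,0.1,12.8,0,0,0]
    - [7,0.1,12.8,0,0,0]

```text
clock: 10.5
eef_pos: [491.2, 262.0, 96.3]
tool_rot: [3.141, 0.646, 2.879]
force: [-0.3, 0.3, -3.6]
width: 30.1
```

Run:
```python
from h import *
import cv2
s=ctrl.read_state();print(s["clock"],s["eef_pos"],np.degrees(s["tool_rot"]),s["qpos"],s["force"],s["torque"],s["width"])
out=[]
for n,(u,v) in(("side",(170,250)),("top",(165,170))):
    im=eyes.get_image(n)[:,:,::-1].copy();cv2.imwrite(f"pics/{n}3.png",im)
    c=cv2.resize(im[v-60:v+60,u-40:u+40],(400,600),interpolation=cv2.INTER_CUBIC);out.append(c)
cv2.imwrite("pics/low.png",np.hstack(out))
```

```text
10.5 [491.15714369 261.95841633  96.25284986] [179.97144148  37.02315936 164.94421376] [-0.65142775  0.74943474 -0.36069931  2.26318928  1.7349582   0.83750002
 -1.2438027 ] [-0.25391737  0.3483246  -3.61259019] [ 0.31371423  1.11915678 -0.05831852] 30.14924291256263
```

View pics/low.png

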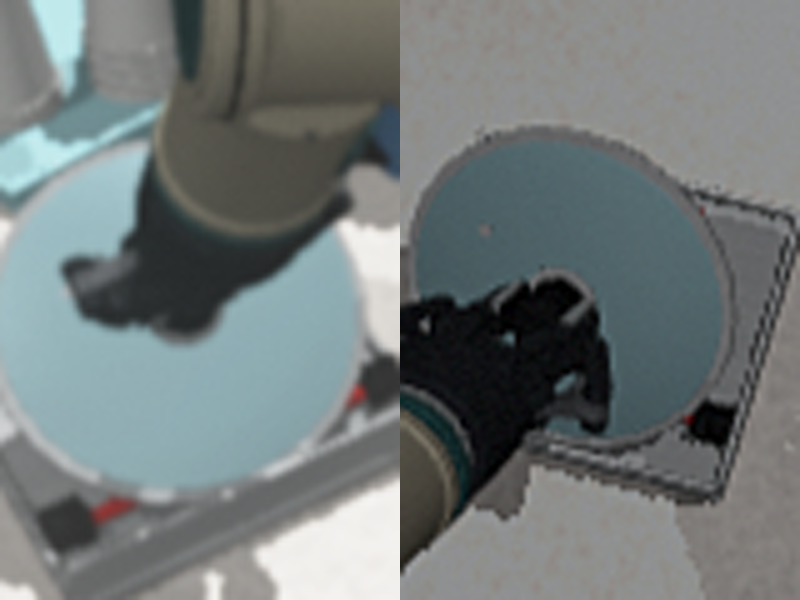

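The lid sits just above the trough, centred between the hinge blocks (crop 65,525 and 382,378), with the rod visible at both sides. Now I feel downwards.

Emit:
move_arm:
  increments:
    - [0.06,0,0.08,0,0,0]
    - [0.15,0,0.2,0,0,0]
    - [0.24,0,0.32,0,0,0]
    - [0.3,0,0.4,0,0,0]
    - [0.33,0,0.44,0,0,0]
    - [0.36,0,0.48,0,0,0]
    - [0.36,0,0.48,0,0,0]

```text
clock: 11.3
eef_pos: [491.0, 261.8, 89.9]
tool_rot: [-3.141, 0.646, 2.879]
force: [0.9, 0.2, -3.5]
width: 30.0
```

Emit:
move_arm:
  increments:
    - [0.03,0,0.04,0,0,0]
    - [0.06,0,0.08,0,0,0]
    - [0.06,0,0.08,0,0,0]

```text
clock: 11.6
eef_pos: [491.0, 261.8, 88.9]
tool_rot: [-3.142, 0.646, 2.879]
force: [-0.2, -0.4, -3.9]
width: 30.5
```

Emit:
move_arm:
  increments:
    - [0.03,0,0.04,0,0,0]
    - [0.06,0,0.08,0,0,0]
    - [0.06,0,0.08,0,0,0]

```text
clock: 11.9
eef_pos: [491.1, 261.8, 87.9]
tool_rot: [-3.142, 0.646, 2.879]
force: [-1.1, -0.1, -4.0]
width: 30.4
```

Emit:
move_arm:
  increments:
    - [0.03,0,0.04,0,0,0]
    - [0.06,0,0.08,0,0,0]
    - [0.06,0,0.08,0,0,0]

```text
clock: 12.2
eef_pos: [491.5, 261.7, 87.3]
tool_rot: [3.141, 0.647, 2.879]
force: [0.2, -0.9, -1.3]
width: 30.0
```

Emit:
move_arm:
  increments:
    - [0.03,0,0.04,0,0,0]
    - [0.06,0,0.08,0,0,0]
    - [0.06,0,0.08,0,0,0]

```text
clock: 12.5
eef_pos: [491.7, 261.6, 87.0]
tool_rot: [3.141, 0.648, 2.878]
force: [-1.2, -0.6, 5.6]
width: 30.2
```

The floor contact came at TCP z about 87.3, as computed. I'll ease off a little and feel backwards for the rest.

Emit:
move_arm:
  increments:
    - [-0.05,0,-0.06,0,0,0]
    - [-0.09,0,-0.03,0,0,0]
    - [-0.13,0,0,0,0,0]
    - [-0.13,0,0,0,0,0]

```text
clock: 12.9
eef_pos: [491.7, 261.7, 87.0]
tool_rot: [3.141, 0.646, 2.879]
force: [-4.0, -0.9, 6.3]
width: 30.5
```

Emit:
move_arm:
  increments:
    - [-0.04,0,0.03,0,0,0]
    - [-0.08,0,0.06,0,0,0]
    - [-0.08,0,0.06,0,0,0]

```text
clock: 13.2
eef_pos: [491.8, 261.6, 86.9]
tool_rot: [-3.142, 0.644, 2.88]
force: [-5.7, -0.4, 8.6]
width: 30.3
```

Emit:
move_arm:
  increments:
    - [-0.04,0,0.03,0,0,0]
    - [-0.08,0,0.06,0,0,0]
    - [-0.08,0,0.06,0,0,0]

```text
clock: 13.5
eef_pos: [491.8, 261.6, 86.8]
tool_rot: [-3.141, 0.643, 2.881]
force: [-10.8, -1.1, 10.9]
width: 30.5
```

The force is now along the rest's normal (about 36°), so the lid lies on the rest. I ease off along the normal and feel down the slope to confirm that the rim is on the trough floor.

Emit:
move_arm:
  increments:
    - [0,0,-0.06,0,0,0]
    - [0,0,-0.12,0,0,0]
    - [0,0,-0.12,0,0,0]
    - [0,0,-0.12,0,0,0]

```text
clock: 13.9
eef_pos: [491.9, 261.6, 87.0]
tool_rot: [-3.141, 0.643, 2.881]
force: [-6.0, -0.5, 3.2]
width: 30.4
```

Emit:
move_arm:
  increments:
    - [0.05,0,0,0,0,0]
    - [0.1,0,0,0,0,0]
    - [0.1,0,0,0,0,0]

```text
clock: 14.2
eef_pos: [491.9, 261.7, 87.0]
tool_rot: [-3.141, 0.645, 2.88]
force: [-5.3, -0.9, 4.9]
width: 30.2
```

Emit:
move_arm:
  increments:
    - [0.05,0,0,0,0,0]
    - [0.1,0,0,0,0,0]
    - [0.1,0,0,0,0,0]

```text
clock: 14.5
eef_pos: [491.8, 261.7, 87.0]
tool_rot: [3.141, 0.647, 2.879]
force: [-4.4, -0.5, 6.5]
width: 30.6
```

Emit:
move_arm:
  increments:
    - [-0.03,0,-0.06,0,0,0]
    - [-0.06,0,-0.12,0,0,0]
    - [-0.06,0,-0.12,0,0,0]
    - [-0.06,0,-0.12,0,0,0]

```text
clock: 14.9
eef_pos: [491.5, 261.7, 87.5]
tool_rot: [-3.141, 0.645, 2.879]
force: [-0.2, 0.5, -3.0]
width: 30.3
```

Run:
```python
from rows import *
s=ctrl.read_state();r=R.from_euler('xyz',s["tool_rot"]);r0=R.from_euler('xyz',[179.97,37.02,164.94],degrees=True)
print(s["clock"],s["eef_pos"],np.degrees(s["tool_rot"]))
f=s["force"]-[-.3,.1,-3.8];print("dF tool",r.inv().apply(f),"dT tool",r.inv().apply(s["torque"])-r0.inv().apply([.3137,1.119,-.058]))
```

```text
14.9 [491.52278371 261.69514367  87.45855749] [-179.9916766    36.96851917  164.95061328]
dF tool [-0.43953131  0.38792017 -0.65839271] dT tool [-0.04646302  0.0727366  -0.01728377]
```

Light contact (under 1 N). Next I feel the angle: pivot the lid about its rim towards the rest by 1° steps, and compare force and moment.

Emit:
move_arm:
  increments:
    - [-0.02,0,0.08,0,0.5,0]
    - [-0.04,0,0.16,0,1,0]
    - [-0.04,0,0.16,0,1,0]
    - [-0.04,0,0.16,0,1,0]

```text
clock: 15.3
eef_pos: [491.7, 261.7, 86.9]
tool_rot: [3.141, 0.627, 2.88]
force: [-6.3, 0.0, 3.1]
width: 30.2
```

```bash
cat > ft.py <<'E'
from rows import *
s=ctrl.read_state();r=R.from_euler('xyz',s["tool_rot"]);r0=R.from_euler('xyz',[179.97,37.02,164.94],degrees=True)
print(s["clock"],s["eef_pos"],np.degrees(s["tool_rot"]))
f=s["force"]-[-.3,.1,-3.8];print("dF tool",r.inv().apply(f),"dT tool",r.inv().apply(s["torque"])-r0.inv().apply([.3137,1.119,-.058]))
E
python3 ft.py
```

```text
15.3 [491.71203653 261.65355031  86.8819327 ] [179.99425022  35.90544342 165.02170372]
dF tool [ 0.63245336 -1.63851468 -8.95419532] dT tool [ 0.12795432 -0.00510695 -0.02946943]
```

Emit:
move_arm:
  increments:
    - [-0.02,0,0.03,0,0.5,0]
    - [-0.04,0,0.06,0,1,0]
    - [-0.04,0,0.06,0,1,0]
    - [-0.04,0,0.06,0,1,0]

```text
clock: 15.7
eef_pos: [491.6, 261.6, 86.7]
tool_rot: [-3.142, 0.608, 2.881]
force: [-9.7, -1.1, 6.3]
width: 30.6
```

```bash
python3 ft.py
```

```text
15.7 [491.59281796 261.61406105  86.70006929] [-179.99645881   34.86316824  165.06905568]
dF tool [  1.41979586  -3.59586248 -13.34946883] dT tool [ 0.22725759 -0.07584814  0.01919222]
```

The centre of pressure is about 20 mm above the lid's centre, between the rod and the top bar, so both ends touch and the lid is flush at about 36°. I relieve the pressure before letting go.

Emit:
move_arm:
  increments:
    - [0.01,0,-0.1,0,-0.3,0]
    - [0.02,0,-0.2,0,-0.5,0]
    - [0.02,0,-0.2,0,-0.5,0]
    - [0.02,0,-0.2,0,-0.5,0]

```text
clock: 16.1
eef_pos: [491.6, 261.7, 87.7]
tool_rot: [-3.141, 0.618, 2.88]
force: [-5.1, 0.3, -1.6]
width: 30.5
```

```bash
python3 ft.py
```

```text
16.1 [491.57924448 261.67666901  87.70357347] [-179.98356396   35.41627171  165.00240577]
dF tool [ 2.547584   -1.03974113 -4.492435  ] dT tool [-0.02297207  0.26229478 -0.03792499]
```

By geometry the rim may have lifted 1–2 mm off the floor, so I feel it down the slope again.

Emit:
move_arm:
  increments:
    - [0.05,0,-0.02,0,0,0]
    - [0.1,0,-0.04,0,0,0]
    - [0.1,0,-0.04,0,0,0]

```text
clock: 16.4
eef_pos: [491.5, 261.8, 87.9]
tool_rot: [3.141, 0.62, 2.879]
force: [-2.6, 0.1, -2.0]
width: 30.3
```

```bash
python3 ft.py
```

```text
16.4 [491.50105134 261.77863036  87.86448808] [179.98893487  35.5306415  164.9315914 ]
dF tool [ 0.74865805 -0.59771983 -2.78991931] dT tool [-0.11884881  0.01773512 -0.06581693]
```

Emit:
move_arm:
  increments:
    - [0.05,0,-0.02,0,0,0]
    - [0.1,0,-0.04,0,0,0]
    - [0.1,0,-0.04,0,0,0]

```text
clock: 16.7
eef_pos: [490.9, 261.8, 87.8]
tool_rot: [3.141, 0.621, 2.878]
force: [2.1, -0.7, -3.3]
width: 30.1
```

```bash
python3 ft.py
```

```text
16.7 [490.90271872 261.82035148  87.83562228] [179.9845901   35.58500199 164.88936989]
dF tool [-2.33350619 -0.14913099  1.08693772] dT tool [-0.18893737 -0.37150237  0.01264156]
```

Emit:
move_arm:
  increments:
    - [-0.04,0,0.03,0,0,0]
    - [-0.06,0,0.09,0,0,0]
    - [-0.03,0,0.13,0,0,0]
    - [-0.03,0,0.13,0,0,0]

```text
clock: 17.1
eef_pos: [491.0, 261.8, 86.9]
tool_rot: [3.142, 0.62, 2.879]
force: [-1.6, 0.7, 1.1]
width: 30.3
```

```bash
python3 ft.py
python3 - <<'E'
from h import *
import cv2
s=ctrl.read_state();print(s["force"])
out=[]
for n,(u,v) in(("side",(170,250)),("top",(165,170))):
    im=eyes.get_image(n)[:,:,::-1].copy();cv2.imwrite(f"pics/{n}4.png",im)
    c=cv2.resize(im[v-60:v+60,u-40:u+40],(400,600),interpolation=cv2.INTER_CUBIC);out.append(c)
cv2.imwrite("pics/seat.png",np.hstack(out))
E
```

```text
17.1 [491.03002809 261.80526025  86.90111253] [179.99643921  35.52569347 164.96168196]
dF tool [-1.65809177  0.27327186 -4.79679208] dT tool [-0.04842358 -0.45072709  0.04454655]
[-1.61775677  0.73669052  1.0673712 ]
```

View pics/seat.png

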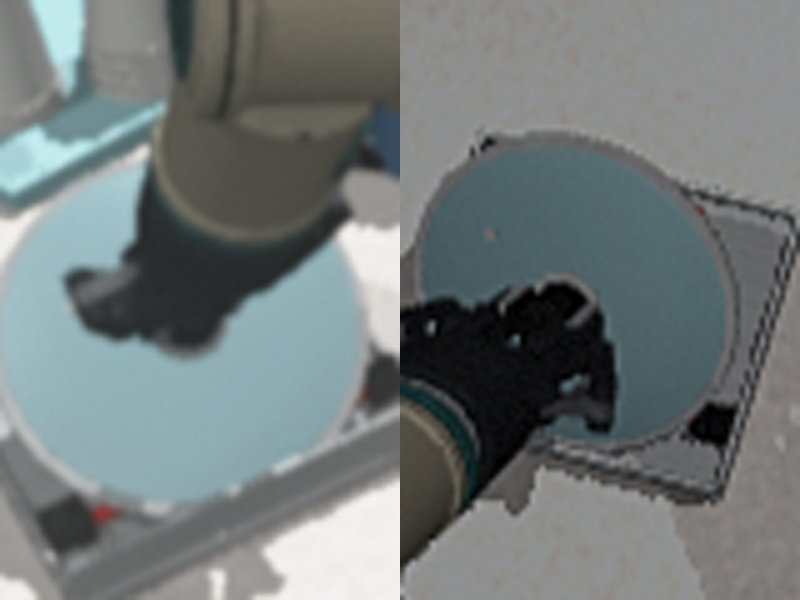

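The picture shows the rim just behind the lip and the stand unmoved (block still at crop 65,525). The forces suggest the lid is a bit too flat and too close to the lip. I lift it off 3 mm, go back to 37° and approach along the normal, reading where contact starts.

Emit:
move_arm:
  increments:
    - [-0.1,0,-0.15,0,0,0]
    - [-0.25,0,-0.25,0,-0.8,0]
    - [-0.37,0,-0.26,0,-1.5,0]
    - [-0.37,0,-0.26,0,-1.5,0]
    - [-0.37,0,-0.26,0,-1.5,0]

```text
clock: 17.7
eef_pos: [492.2, 261.5, 90.6]
tool_rot: [-3.141, 0.645, 2.88]
force: [0.2, 0.4, -4.5]
width: 30.3
```

```bash
python3 ft.py
```

```text
17.7 [492.24850451 261.47563057  90.60013639] [-179.96823945   36.96730611  164.99705667]
dF tool [0.07624955 0.38493965 0.82376954] dT tool [-0.08065918  0.01933908 -0.07950284]
```

Emit:
move_arm:
  increments:
    - [0,0,0.05,0,0,0]
    - [0,0,0.1,0,0,0]
    - [0,0,0.15,0,0,0]
    - [0,0,0.15,0,0,0]

```text
clock: 18.1
eef_pos: [493.5, 261.1, 89.7]
tool_rot: [-3.142, 0.646, 2.879]
force: [-0.4, -1.3, -3.5]
width: 30.8
```

```bash
python3 ft.py
```

```text
18.1 [493.51662604 261.05985061  89.70275681] [-179.99677544   37.00307085  164.94357079]
dF tool [-0.3603574  -1.39966352 -0.05651617] dT tool [-0.04591244  0.03344422 -0.06818151]
```

Emit:
move_arm:
  increments:
    - [0,0,0.05,0,0,0]
    - [0,0,0.1,0,0,0]
    - [0,0,0.1,0,0,0]

```text
clock: 18.4
eef_pos: [494.1, 261.0, 88.9]
tool_rot: [3.142, 0.646, 2.879]
force: [-1.6, 0.4, -3.4]
width: 30.2
```

```bash
python3 ft.py
```

```text
18.4 [494.0581673  260.95371552  88.9129892 ] [179.99987969  37.00243844 164.94712644]
dF tool [ 0.85581795 -0.10716311 -1.1308928 ] dT tool [-0.02795504  0.07903658 -0.07933305]
```

Emit:
move_arm:
  increments:
    - [0,0,0.05,0,0,0]
    - [0,0,0.1,0,0,0]
    - [0,0,0.1,0,0,0]

```text
clock: 18.7
eef_pos: [494.3, 260.9, 88.2]
tool_rot: [-3.141, 0.646, 2.879]
force: [-1.2, -0.9, -1.3]
width: 30.2
```

```bash
python3 ft.py
```

```text
18.7 [494.29346271 260.92554755  88.17549716] [-179.9940717    36.98845078  164.98268306]
dF tool [-0.98216468 -1.2305937  -2.3730204 ] dT tool [ 0.03128877  0.09760413 -0.02590462]
```

Emit:
move_arm:
  increments:
    - [0,0,0.05,0,0,0]
    - [0,0,0.08,0,0,0]
    - [0,0,0.08,0,0,0]

```text
clock: 19.0
eef_pos: [494.4, 260.9, 87.9]
tool_rot: [3.142, 0.646, 2.88]
force: [-7.3, -0.6, 3.4]
width: 30.6
```

```bash
python3 ft.py
```

```text
19.0 [494.36535654 260.88760557  87.88896342] [179.99824983  36.99500645 165.00297631]
dF tool [ 0.93678053 -2.52265604 -9.6914758 ] dT tool [ 0.20311012 -0.04042862  0.03310779]
```

At 37° contact begins with a balanced pressure (centre 14 mm from the lid's centre) and a purely normal force, so the lid is flush. I ease off and slide down the slope the last millimetre to the floor.

Emit:
move_arm:
  increments:
    - [0,0,-0.05,0,0,0]
    - [0,0,-0.1,0,0,0]
    - [0,0,-0.1,0,0,0]

```text
clock: 19.3
eef_pos: [494.3, 260.9, 88.2]
tool_rot: [-3.141, 0.645, 2.879]
force: [-3.0, 0.1, -2.2]
width: 30.0
```

```bash
python3 ft.py
```

```text
19.3 [494.28712503 260.8985867   88.16472727] [-179.99198819   36.97578919  164.96435463]
dF tool [ 1.14175867 -0.65177427 -2.83143683] dT tool [ 0.01420349  0.14149639 -0.0478978 ]
```

Emit:
move_arm:
  increments:
    - [0.05,0,0,0,0,0]
    - [0.1,0,0,0,0,0]
    - [0.1,0,0,0,0,0]

```text
clock: 19.6
eef_pos: [494.2, 261.0, 88.0]
tool_rot: [3.141, 0.647, 2.878]
force: [-0.5, -0.7, 0.6]
width: 30.1
```

```bash
python3 ft.py
```

```text
19.6 [494.23464381 260.9511856   88.0358907 ] [179.98926663  37.0781179  164.92134746]
dF tool [-2.65602259 -0.78129473 -3.51096707] dT tool [ 0.0146307  -0.3265464  -0.06503408]
```

Emit:
move_arm:
  increments:
    - [0.05,0,0,0,0,0]
    - [0.1,0,0,0,0,0]
    - [0.1,0,0,0,0,0]

```text
clock: 19.9
eef_pos: [494.0, 261.0, 87.8]
tool_rot: [3.141, 0.648, 2.878]
force: [1.4, -0.7, 3.2]
width: 30.5
```

```bash
python3 ft.py
```

```text
19.9 [494.02179447 260.99915213  87.84724046] [179.97679165  37.15578926 164.89240237]
dF tool [-5.69969882 -0.32630827 -4.47219741] dT tool [-0.05060642 -1.07301903 -0.10387422]
```

The rim is now blocked vertically by the floor (about 7 N up) while the underside lies on the rest. I ease off and release gently.

Emit:
move_arm:
  increments:
    - [-0.06,0,0,0,0,0]
    - [-0.12,0,-0.02,0,0,0]
    - [-0.12,0,-0.02,0,0,0]

```text
clock: 20.2
eef_pos: [493.7, 261.2, 87.8]
tool_rot: [3.141, 0.645, 2.879]
force: [1.3, 0.1, -0.7]
width: 30.4
```

```bash
python3 ft.py
```

```text
20.2 [493.6561115  261.20010124  87.80840517] [179.98361886  36.96635273 164.94016209]
dF tool [-3.05746289  0.39302553 -1.55260109] dT tool [-0.05198202 -0.67242272  0.04784192]
```

Emit:
move_arm:
  increments:
    - [0,0,0,0,0,0]
    - [0,0,0,0,0,0]
    - [0,0,0,0,0,0]
    - [0,0,0,0,0,0]
    - [0,0,0,0,0,0]
    - [0,0,0,0,0,0]
  grip: -0.05

```text
clock: 20.8
eef_pos: [493.7, 261.1, 88.0]
tool_rot: [3.142, 0.646, 2.879]
force: [-1.7, 0.4, -0.1]
width: 40.1
```

```bash
python3 ft.py
```

```text
20.8 [493.67925614 261.11586398  87.95096802] [179.99985076  36.99622766 164.95633278]
dF tool [-1.05442775 -0.0462026  -3.85145325] dT tool [-0.06911008 -0.47483759 -0.02937577]
```

Released to 40 mm: the force change equals the lid's weight coming off, with no motion. I open fully and back out along the tool axis.

Emit:
move_arm:
  increments:
    - [0,0,0,0,0,0]
    - [0,0,0,0,0,0]
    - [0,0,0,0,0,0]
    - [0,0,0,0,0,0]
    - [0,0,0,0,0,0]
    - [0,0,-0.5,0,0,0]
    - [0,0,-1.5,0,0,0]
    - [0,0,-3,0,0,0]
    - [0,0,-5,0,0,0]
    - [0,0,-7,0,0,0]
    - [0,0,-9,0,0,0]
    - [0,0,-11,0,0,0]
    - [-1,0,-13,0,0,0]
    - [-3,0,-15,0,0,0]
    - [-5,0,-17,0,0,0]
    - [-6,0,-18,0,0,0]
    - [-6,0,-18,0,0,0]
    - [-6,0,-18,0,0,0]
  grip: 0.7

```text
clock: 22.6
eef_pos: [434.8, 276.7, 267.9]
tool_rot: [3.141, 0.646, 2.879]
force: [0.3, 0.3, 0.5]
width: 72.6
```

Run:
```python
from h import *
import cv2
s=ctrl.read_state();print(s["clock"],s["eef_pos"],s["force"],s["width"])
out=[]
for n,(u,v) in(("side",(165,225)),("top",(175,150))):
    im=eyes.get_image(n)[:,:,::-1].copy();cv2.imwrite(f"pics/{n}5.png",im)
    c=cv2.resize(im[v-75:v+75,u-50:u+50],(400,600),interpolation=cv2.INTER_CUBIC);out.append(c)
cv2.imwrite("pics/done.png",np.hstack(out))
```

```text
22.6 [434.82050815 276.67764389 267.90866042] [0.28290487 0.32913631 0.47013333] 72.55031509942644
```

View pics/done.png

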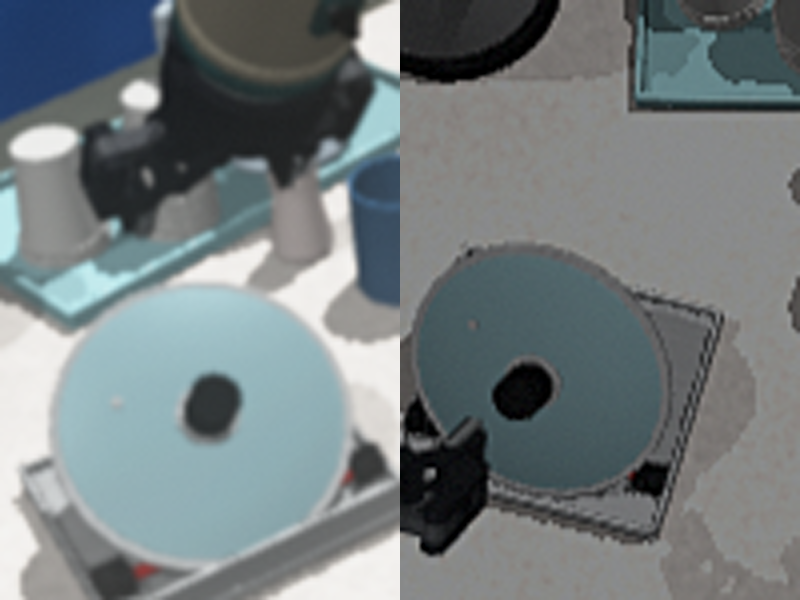

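The lid lies in the trough on the rest with its knob outward, the gripper is clear, and the stand's blocks are visible on both sides. One numeric check of centring before I hand in.

Run:
```python
from h import *
import cv2
f=lambda u,v,x,y:(u+(x+.5)/4-.5,v+(y+.5)/4-.5)
p,e=tri(f(125,75,524-400,390),f(115,150,211,407));print("knob",p,e)
d=p[:2]-[460.5,270.2];a=np.radians(-15);print("stand x,y",d@[np.cos(a),np.sin(a)]-46,d@[-np.sin(a),np.cos(a)])
a0=cv2.imread("pics/top0.png").astype(int);a5=cv2.imread("pics/top5.png").astype(int)
for k,(u0,u1,v0,v1) in{"mug+salt+spoon":(232,285,98,238),"pot side/hob":(298,320,110,220),"stand right edge":(195,212,150,205)}.items():
    print(k,abs(a0-a5)[v0:v1,u0:u1].max(axis=2).mean())
```

```text
knob [485.614366   263.34117303  92.63935602] 0.3676792873592833
stand x,y -19.966190219802105 -0.12504188503769048
mug+salt+spoon 7.290835579514825
pot side/hob 4.441735537190083
stand right edge 9.179679144385027
```

```bash
python3 -c "
from cell import ctrl
print(ctrl.finish_job())"
```

```text
the job is handed in; nothing more can be done
None
```

The glass lid is off the pot and leaning on the stand: rim in the trough, underside on the wire rest, knob outward. I handed the job in at about 23 s.

- **How it was placed:** I took the lid by its knob, lifted it straight up and tilted it 37° to match the rest. Then I felt it down onto the rest and the trough floor, with about 19 N at most, and eased off before opening the gripper.
- **First seating was wrong:** I had tilted the lid about 1.5° too flat and its rim was close to the front lip. I lifted it about 4 mm and seated it again before letting go.
- **Last checks that agreed:**
  - The lid is centred side to side to about 0 mm by triangulation.
  - In the last pictures the gripper is clear of the lid, and the stand looks where it was.
- **Checks that disagreed or were weak:**
  - The knob measured about 4 mm further forward and 3 mm lower than computed. I put that down to picking the points by eye.
  - The before/after picture comparison around the mug, salt, spoon, hob and stand edge showed small differences. I took them for noise and shadow and did not look further.

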